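# Put the print-room reagent bottles back on their own coasters

### The job

First clear the white tile by standing the steel mixing cup in the middle of the black draining mat; then, with the white tile as the free spot to park a bottle on, rearrange the bottles until each one stands upright in the middle of the coaster of its own colour. Set the bottles down gently, never drop them or tip them over, and never stand one on the bare bench. Leave the glass measuring cylinder where it stands.

Things in the scene. Friction and masses are not known exactly. Their poses are not given: they have to be found in the camera images.
- blue_bottle: reagent bottle with blue body and blue screw cap (white paper band round the body), 95 mm tall: straight round body 44 mm in diameter from 0 to 65 mm height, shoulder above it, cap 29 mm in diameter from 77 to 95 mm; about 110 g; loose; origin at the centre of its underside, z up along its axis. Stands at the start on one of the three coloured coasters, mostly not its own
- green_bottle: reagent bottle with green body and green screw cap (white paper band round the body), 95 mm tall: straight round body 44 mm in diameter from 0 to 65 mm height, shoulder above it, cap 29 mm in diameter from 77 to 95 mm; about 110 g; loose; origin at the centre of its underside, z up along its axis. Stands at the start on one of the three coloured coasters, mostly not its own
- orange_bottle: reagent bottle with orange body and orange screw cap (white paper band round the body), 95 mm tall: straight round body 44 mm in diameter from 0 to 65 mm height, shoulder above it, cap 29 mm in diameter from 77 to 95 mm; about 110 g; loose; origin at the centre of its underside, z up along its axis. Stands at the start on one of the three coloured coasters, mostly not its own
- mixing_cup: open brushed-steel cup, straight round wall, 54 mm outside diameter, 42 mm tall, wall 3 mm, about 90 g, empty, loose; origin at the centre of its underside, z up. Stands at the start on the white tile
- blue_mat: the blue square coaster, 80 x 80 mm, 6 mm thick, fixed flat on the bench; origin at the centre of its underside (bench level), z up, so its top is 6 mm above the origin
- green_mat: the green square coaster, 80 x 80 mm, 6 mm thick, fixed flat on the bench; origin at the centre of its underside (bench level), z up, so its top is 6 mm above the origin
- orange_mat: the orange square coaster, 80 x 80 mm, 6 mm thick, fixed flat on the bench; origin at the centre of its underside (bench level), z up, so its top is 6 mm above the origin
- white_tile: white glazed tile, 80 x 80 mm, 6 mm thick, fixed flat on the bench: the free spot once the cup is off it; origin at the centre of its underside (bench level), z up, so its top is 6 mm above the origin
- drain_mat: black rubber draining mat with thin grey ribs, 80 x 80 mm, 6 mm thick, fixed flat on the bench, empty at the start; origin at the centre of its underside (bench level), z up, so its top is 6 mm above the origin
- glass_cylinder: bystander: glass measuring cylinder with a white foot, 100 mm tall, tube 30 mm and foot 54 mm in diameter, loose, stands on the bench among the coasters; origin at the centre of its underside, z up

How it is judged:
On the way, in this order (a step that is already met when the one before it is completed fails the run):
1. the mixing cup stands released on the black draining mat (horizontal distance between mixing_cup and drain_mat below 0.015 m and height (world z) of mixing_cup between 0.003 and 0.012 m and angle between mixing_cup's own z axis and vertical below 0.1 rad and contact force between mixing_cup and the fingers below 0.1 N and linear speed of mixing_cup below 0.03 m/s), for 0.2 s.
2. a bottle stands parked, released, on the white tile (((horizontal distance between blue_bottle and white_tile below 0.03 m and height (world z) of blue_bottle between 0.003 and 0.012 m and angle between blue_bottle's own z axis and vertical below 0.1 rad and contact force between blue_bottle and the fingers below 0.1 N and linear speed of blue_bottle below 0.03 m/s) or (horizontal distance between green_bottle and white_tile below 0.03 m and height (world z) of green_bottle between 0.003 and 0.012 m and angle between green_bottle's own z axis and vertical below 0.1 rad and contact force between green_bottle and the fingers below 0.1 N and linear speed of green_bottle below 0.03 m/s) or (horizontal distance between orange_bottle and white_tile below 0.03 m and height (world z) of orange_bottle between 0.003 and 0.012 m and angle between orange_bottle's own z axis and vertical below 0.1 rad and contact force between orange_bottle and the fingers below 0.1 N and linear speed of orange_bottle below 0.03 m/s))), for 0.2 s.
At the end, for the whole second after the job is handed in: Every bottle stands upright (within 0.1 rad), released and at rest, on the coaster of its own colour, its axis within 15 mm of the coaster's centre, and the mixing cup stands likewise within 15 mm of the centre of the black draining mat (all of step 1 and horizontal distance between blue_bottle and blue_mat below 0.015 m and height (world z) of blue_bottle between 0.003 and 0.012 m and angle between each of blue_bottle, green_bottle, orange_bottle's own z axis and vertical below 0.1 rad and contact force between each of blue_bottle, green_bottle, orange_bottle and the fingers below 0.1 N and linear speed of each of blue_bottle, green_bottle, orange_bottle below 0.03 m/s and horizontal distance between green_bottle and green_mat below 0.015 m and height (world z) of green_bottle between 0.003 and 0.012 m and horizontal distance between orange_bottle and orange_mat below 0.015 m and height (world z) of orange_bottle between 0.003 and 0.012 m); the robot touches nothing.
It fails at once if a bottle touches down on the bare bench (its underside less than 3 mm above bench level) (height (world z) of any of blue_bottle, green_bottle, orange_bottle below 0.003 m).
It fails at once if a bottle is tipped by more than 0.6 rad (angle between any of blue_bottle, green_bottle, orange_bottle's own z axis and vertical above 0.6 rad).
It fails at once if a bottle is dropped or slammed down (faster than 0.6 m/s within 24 mm of its support) ((height (world z) of blue_bottle below 0.03 m and linear speed of blue_bottle above 0.6 m/s) or (height (world z) of green_bottle below 0.03 m and linear speed of green_bottle above 0.6 m/s) or (height (world z) of orange_bottle below 0.03 m and linear speed of orange_bottle above 0.6 m/s)).
It fails at once if the glass measuring cylinder is moved more than 20 mm or tipped (distance of glass_cylinder from where it was at the start of the episode above 0.02 m or angle between glass_cylinder's own z axis and vertical above 0.3 rad).
It also fails if it takes over 112 s, if anything falls off the work surface, if the arm or the gripper's body presses on something with over 40 N, if the wrist force passes 120 N, or if a joint passes its speed limit or range.

### The arm

A 7-joint arm with a two-finger parallel gripper is mounted at the origin on the work surface. World frame = base frame: x ahead of the robot, y to its left, z up, the work surface at z = 0. Lengths are in m, angles in rad, forces in N, time in s.
With the tool pointing down it reaches from about 0.4 to 0.925 m from the base axis. Payload 5.6 kg.
Tool frame: the origin (TCP) lies midway between the tips of the shut fingers; the grasp point (between the pads) lies 19 mm behind it; z points along the fingers, y is the line along which they close (so a half turn about z gives the same grasp; the last joint's range is limited). The gripper opens to 85 mm and grips with 20 to 120 N. Pads are 22 mm wide; open, the fingers measure 114 mm over their backs; the gripper's body (76 mm by 85 mm) begins 54 mm behind the grasp point. The pads swing forward as they close: fully open they stand 13 mm farther back than shut.
Start: joints at [-1.353, 0.468, -0.012, 1.603, 0.006, 1.071, -0.056], TCP at [0.168, 0.628, 0.231] pointing down, gripper open.
Joint ranges: [-2.53, 2.53], [-0.31, 2.02], [-1.57, 1.55], [0.28, 2.44], [-1.29, 4.43], [0.15, 1.84], [-2.92, 2.92]. Speed limits (rad/s): [2.57, 2.57, 3.14, 3.14, 3.14, 3.14, 3.14].

### API

Orientations are given as a unit quaternion [x, y, z, w].
In Python, from rig import env gives the robot as it stands.
- The arm moves only by the tool apply_moves, never from a script. Its argument "commands" is one flat list of numbers, 6 for each row, row after row: the shift along the tool's x, y, z in units of 50 mm (1.0 is 50 mm), then the turn, a rotation vector about the tool's x, y, z in units of 6 degrees (1.0 is 6 degrees). A call has exactly 10 rows; each row shifts and turns the commanded pose from where the row before left it, along the tool's axes as they then stand; what a row does not reach is not made up. A row lasts 1/8 s, in which the tool goes at most 62.5 mm and 10.7 degrees, less where a joint would pass 70% of its speed; a pose out of reach is approached as far as the arm can. A call is refused whole if a number of a shift passes 1 or a number of a turn 1, either way. A call with a gripper value outside its range is refused whole. "gripper" is the opening, from 0 (shut) to 1 (fully open), set as the call begins (left out, the last holds). The fingers move at their own pace and stop on an object; the grip force is fixed at half the most. Time passes only in rows, so rows that do not move let the fingers close, or fill a call up. It gives the time, the measured TCP pose, the force, the opening and the grip force at its end, in the units of the state.
- env.observe(): the state, without advancing time (a new reading comes with each control period).
- env.grab_frame(name): name is "scene" or "top"; returns the picture (400x640x3 uint8, red, green, blue); there is no depth.
- env.camera_model(name): a dict with "fovy" (degrees; the focal length in pixels is half the picture's height over the tangent of half this angle, whatever the lens; pixels are square), "cx", "cy" (the principal point, pixels), "world_to_cam" (4x4, takes a point from world to camera coordinates). Camera axes: x right, y down, z forward; pixel columns grow to the right and rows downward; lengths in m; the calibration is good to about 2 mm. A picture is of the moment at which its call begins. camera_model takes no time and is no camera call.
- env.close_job(): hands the job in; it is judged then, once.
Trained networks look in the newest picture that a camera, given by its name, has taken for a name from the list of things; names that differ only in an ending like _2 or _b are one class to them, and where a whole thing is asked for, a point or a joint stands for the part that bears it (a point fixed in the world has none). Each returns a list of dicts, best first, with "conf" (0 to 1); they miss things now and then, are a little off and sometimes report something else, mostly with a low value. They report only what shows in the picture. A call takes as long as a camera call.
- env.find_in(target, camera): "at" ([column, row] in pixels, amid what is visible of it).
- env.place_of(target, camera): "at" ([column, row] in pixels: a listed point, or the origin of a listed thing).
The state is a dict: "time_s": time; "joints": joint angles; "joint_vel": joint speeds; "joint_efforts": joint torques, N m; "ee_pos": TCP position; "tcp_rot": TCP orientation; "contact_force": force on the tool from outside, world axes, zero at the start; "torque": the same for the moment, N m; "finger_gap": opening from 0.0 (shut) to 1.0 (fully open); "grasp_force": force on a finger pad.
Only numpy, scipy, OpenCV 4.12 (cv2) and the standard library are available. Lean on these libraries where they do the work, as an engineer would, in place of code of your own. Each camera call takes 0.05 s, during which the arm holds its last target. There are 200 camera calls.

## Working session

There is one attempt and no reset: what is moved stays moved. The work goes in short steps, Python scripts to look and compute and a tool call to move; the robot and the scene stay as the last step left them, time stands still between calls to the robot, and variables do not carry over. Pictures are saved under pics/ and viewed, at most 14 in all, crops included, and the job is handed in when it is done.

Besides the shell and the picture viewer there is one more tool, called after "Request:" as name(argument=value, ...), one argument or row to a line, values as JSON. apply_moves: Moves the arm, as the interface text tells. Its arguments: {"type":"object","properties":{"commands":{"type":"array"},"gripper":{"type":"number"}},"required":["commands"]}

```bash
mkdir -p pics; ls; cat > h.py <<'E'
import numpy as np, cv2
from rig import env
def cam(c):
    m=env.camera_model(c); f=200/np.tan(np.radians(m["fovy"])/2)
    return m,f
def ray(c,p,z):
    m,f=cam(c); T=np.linalg.inv(np.array(m["world_to_cam"]))
    d=T[:3,:3]@np.array([(p[0]-m["cx"])/f,(p[1]-m["cy"])/f,1]); o=T[:3,3]
    return (o+d*(z-o[2])/d[2])
def snap(c,n):
    im=env.grab_frame(c); cv2.imwrite(f"pics/{n}.png",im[:,:,::-1]); return im
E
python3 - <<'E'
from h import *
for c in("top","scene"):
    snap(c,c+"0"); m,f=cam(c); print(c,f,m["cx"],m["cy"],np.linalg.inv(np.array(m["world_to_cam"]))[:3,3].round(3), [k for k in m])
    for n in "blue_bottle green_bottle orange_bottle mixing_cup blue_mat green_mat orange_mat white_tile drain_mat glass_cylinder".split():
        for d in env.place_of(n,c)[:2]:
            z=0.006 if ("bottle" in n or "cup" in n) else 0
            print(n,np.round(d["at"],1),round(d["conf"],2),ray(c,d["at"],z).round(4))
s=env.observe(); print(s)
E
```

```text
pics
top 500.87781650200145 319.78251216411456 202.0752055592519 [0.432 0.012 0.931] ['fovy', 'cx', 'cy', 'world_to_cam']
blue_bottle [336.7 259.6] 0.96 [ 0.4737 -0.0056  0.006 ]
green_bottle [195.5 277.1] 0.91 [0.4454 0.2538 0.006 ]
orange_bottle [265.6 171.2] 0.83 [0.642  0.1258 0.006 ]
mixing_cup [474.3 262.7] 0.95 [ 0.4646 -0.2568  0.006 ]
mixing_cup [476.  265.6] 0.59 [ 0.4593 -0.2596  0.006 ]
blue_mat [260.1 171.7] 0.95 [0.6425 0.1371 0.    ]
green_mat [335.6 262.8] 0.76 [ 0.4681 -0.0036  0.    ]
green_mat [472.2 266.1] 0.37 [ 0.4586 -0.2544  0.    ]
orange_mat [197.2 280.4] 0.82 [0.4394 0.2521 0.    ]
white_tile [475.2 267.3] 0.89 [ 0.4564 -0.2597  0.    ]
white_tile [471.3 262.3] 0.69 [ 0.4656 -0.2531  0.    ]
drain_mat [405.1 165.1] 0.98 [ 0.6508 -0.139   0.    ]
glass_cylinder [335.6 161.9] 0.81 [ 0.6593 -0.0071  0.    ]
scene 506.8024864003395 314.20853556679606 196.3105252304574 [1.131 0.477 0.736] ['fovy', 'cx', 'cy', 'world_to_cam']
blue_bottle [267.  238.9] 0.65 [0.6673 0.0038 0.006 ]
blue_bottle [323.3 180.7] 0.59 [ 0.4663 -0.0091  0.006 ]
green_bottle [436.7 228.3] 0
[... 680 characters left out ...]
.46748689, -0.01159343,  1.60271108,  0.00599424,
        1.07142005, -0.05629502]), 'joint_vel': array([-1.19819442e-03, -5.58978187e-05,  8.77000223e-04, -1.18223386e-03,
       -9.25504942e-04, -1.02903415e-03,  4.30935318e-04]), 'joint_efforts': array([ 7.61202318e-04, -5.32264102e+01,  2.19084823e-02, -2.51622230e+01,
        1.14355292e-02,  1.36183695e-03, -9.47258911e-06]), 'ee_pos': array([0.16765231, 0.62800202, 0.23129427]), 'tcp_rot': array([1.30071321e-01, 9.91504640e-01, 3.14014556e-06, 1.92016212e-05]), 'contact_force': array([-0.19220317,  1.53426172, -0.27028771]), 'torque': array([ 0.00775299,  0.00216031, -0.0427142 ]), 'grasp_force': 0.0, 'finger_gap': 1.0037181284057781}
```

View pics/top0.png

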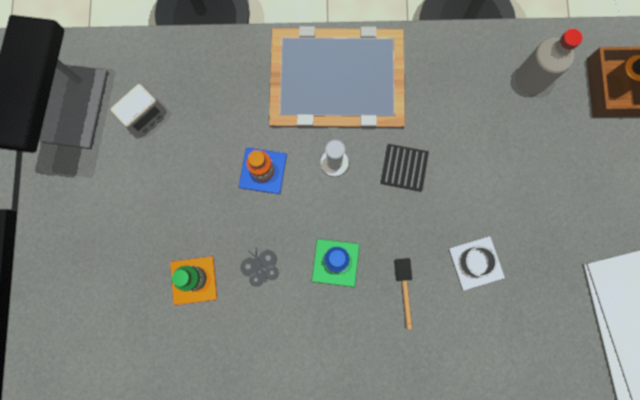

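View pics/scene0.png

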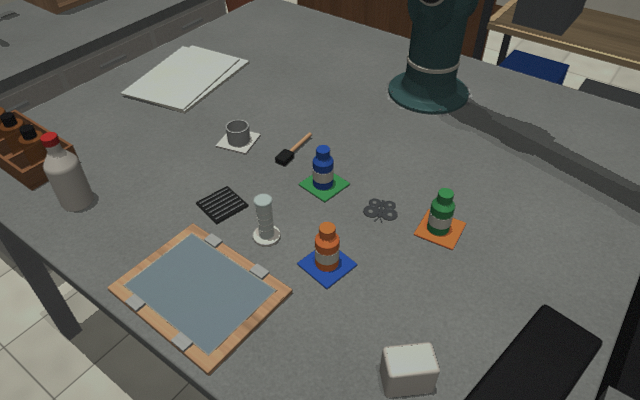

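Top view (x up, y left): orange bottle sits on the blue mat (262,170), green on the orange mat (193,280), blue on the green mat (336,262). The cup is on the white tile (477,263), the drain mat is at (405,167) and the cylinder at (335,160). Next I'll refine the mats by segmentation.

```bash
cat > seg.py <<'E'
from h import *
ROI={"blue_mat":((262,170),(327,258)),"green_mat":((336,262),(325,183)),"orange_mat":((193,280),(441,225)),"white_tile":((477,263),(238,141)),"drain_mat":((405,167),(222,204))}
def mask(n,im):
    h,s,v=cv2.split(cv2.cvtColor(im,cv2.COLOR_RGB2HSV).astype(int))
    if n=="blue_mat": return (abs(h-110)<14)&(s>150)
    if n=="green_mat": return (abs(h-70)<14)&(s>150)
    if n=="orange_mat": return (abs(h-15)<7)&(s>150)
    if n=="white_tile": return (v>165)&(s<60)
    return (v<62)
def run(c,names,z=0.006):
    im=cv2.imread(f"pics/{c}0.png")[:,:,::-1].copy(); out={}
    for n in names:
        x,y=ROI[n][0 if c=="top" else 1]
        M=mask(n,im); B=np.zeros_like(M); B[y-42:y+42,x-42:x+42]=1
        M=(M&B).astype(np.uint8)
        if n=="drain_mat": M=cv2.morphologyEx(M,cv2.MORPH_CLOSE,np.ones((5,5),np.uint8))
        k,l,st,_=cv2.connectedComponentsWithStats(M); M=(l==1+st[1:,4].argmax())
        p=np.argwhere(M)[:,::-1]
        # pixel corners in order to cover pixel extent
        q=np.concatenate([p+d for d in ([-.5,-.5],[.5,-.5],[-.5,.5],[.5,.5])])
        W=np.array([ray(c,a,z)[:2] for a in cv2.convexHull(q.astype(np.float32))[:,0]])
        r=cv2.minAreaRect((W*1000).astype(np.float32)); print(c,n,np.round(r[0],1),np.round(r[1],1),round(r[2],1),M.sum())
for c in("top","scene"): run(c,ROI)
E
python3 seg.py
```

```text
top blue_mat [644. 132.] [79.9 79.8] 80.3 900
top green_mat [469.1  -3.2] [78.2 78. ] 82.0 1136
top orange_mat [440.2 258.1] [80.6 80.7] 6.6 1123
top white_tile [ 464.7 -261. ] [82.8 82.2] 16.0 1466
top drain_mat [ 645.3 -136.3] [77.4 77.6] 77.8 1546
scene blue_mat [647.7 132.1] [81.7 82.1] 80.3 842Traceback (most recent call last):
  File "seg.py", line 23, in <module>
    for c in("top","scene"): run(c,ROI)
                             ~~~^^^^^^^
  File "seg.py", line 17, in run
    k,l,st,_=cv2.connectedComponentsWithStats(M); M=(l==1+st[1:,4].argmax())
                                                          ~~~~~~~~~~~~~~~^^
ValueError: attempt to get argmax of an empty sequence
```

```bash
cat > fit.py <<'E'
from h import *
from scipy.optimize import minimize
PR={"bottle":[(0,.022),(.065,.022),(.077,.0145),(.095,.0145)],"cup":[(0,.027),(.042,.027)]}
def proj(c,P):
    m,f=cam(c); T=np.array(m["world_to_cam"]); q=(T[:3,:3]@P.T).T+T[:3,3]
    return q[:,:2]/q[:,2:]*f+[m["cx"],m["cy"]]
def sil(c,kind,x,y,z0=.006,S=8):
    M=np.zeros((400*S,640*S),np.uint8) if 0 else None
    t=np.linspace(0,2*np.pi,40); pr=PR[kind]
    rings=[proj(c,np.c_[x+r*np.cos(t),y+r*np.sin(t),0*t+z0+h]) for h,r in pr]
    return [cv2.convexHull(np.r_[a,b].astype(np.float32))[:,0] for a,b in zip(rings,rings[1:])]
def render(c,kind,x,y,o,n=100,S=4):
    M=np.zeros((n*S,n*S),np.uint8)
    for h in sil(c,kind,x,y): cv2.fillConvexPoly(M,np.round((h-o+.5)*S*16).astype(int),255,shift=4)
    return cv2.resize(M,(n,n),interpolation=cv2.INTER_AREA)/255.
def objmask(n,im):
    h,s,v=cv2.split(cv2.cvtColor(im,cv2.COLOR_RGB2HSV).astype(int))
    return {"blue_bottle":(abs(h-112)<16)&(s>110),"green_bottle":(abs(h-68)<18)&(s>100),"orange_bottle":(abs(h-10)<10)&(s>120)}[n]
def fit(c,n,guess,im):
    o=np.round(proj(c,np.array([[*guess,.05]]))[0])-50
    a,b=o.astype(int); pad=np.zeros((600,840),np.float32); pad[100:500,100:740]=objmask(n,im); 
    M=pad[b+100:b+200,a+100:a+200].astype(np.uint8)
    k,l,st,_=cv2.connectedComponentsWithStats(cv2.morphologyEx(M,cv2.MORPH_CLOSE,np.ones((9,9),np.uint8)))
    M=(l==l[50-8:50+9,50-8:50+9].ravel()[np.argmax([st[i,4] if i else 0 for i in l[42:59,42:59].ravel()])]).astype(float)
    M=cv2.fillPoly(M.copy(),[cv2.convexHull(np.argwhere(M>0)[:,::-1].astype(np.int32))],0) if 0 else M
    g=lambda p:1-(lambda R:(np.minimum(R,M).sum()/np.maximum(R,M).sum()))(render(c,"bottle",*p,o))
    r=minimize(g,guess,method="Nelder-Mead",options=dict(initial_simplex=[guess,[guess[0]+.01,guess[1]],[guess[0],guess[1]+.01]],xatol=2e-4,fatol=1e-4))
    return r.x,1-r.fun
if __name__=="__main__":
    for c in("top","scene"):
        im=cv2.imread(f"pics/{c}0.png")[:,:,::-1].copy()
        for n,g in(("blue_bottle",(.47,-.004)),("green_bottle",(.443,.256)),("orange_bottle",(.645,.132))):
            x,s=fit(c,n,g,im); print(c,n,x.round(4),round(s,3))
E
python3 fit.py
```

```text
top blue_bottle [ 0.4718 -0.0033] 0.899
top green_bottle [0.4433 0.255 ] 0.652
top orange_bottle [0.644  0.1303] 0.677
scene blue_bottle [ 0.4338 -0.0356] 0.578
scene green_bottle [0.4053 0.2409] 0.582
scene orange_bottle [0.6442 0.129 ] 0.793
```

Request:
apply_moves(
  commands=[0, -1, 0, 0, 0, -0.5, 0, -1, 0, 0, 0, -0.5, 0, -1, 0, 0, 0, -0.5, 0, -1, 0, 0, 0, -0.5, 0, -1, 0, 0, 0, -0.49, 0, 0, 0, 0, 0, 0, 0, 0, 0, 0, 0, 0, 0, 0, 0, 0, 0, 0, 0, 0, 0, 0, 0, 0, 0, 0, 0, 0, 0, 0],
  gripper=1,
)

```text
time_s: 2.35
ee_pos: [0.1288, 0.3821, 0.2311]
tcp_rot: [-0.0, 1.0, -0.0, -0.0]
contact_force: [-0.4, -0.2, -0.7]
finger_gap: 1.0
grasp_force: 0.0
```

Request:
apply_moves(
  commands=[-1, -0.2, 0, 0, 0, 0, -1, -0.2, 0, 0, 0, 0, -1, -0.2, 0, 0, 0, 0, -1, -0.2, 0, 0, 0, 0, -0.9, -1, 0, 0, 0, 0, -0.9, -1, 0, 0, 0, 0, -0.9, -1, 0, 0, 0, 0, 0, -1, 0, 0, 0, 0, 0, -1, 0, 0, 0, 0, 0, -1, 0, 0, 0, 0],
)

```text
time_s: 3.6
ee_pos: [0.4543, 0.0508, 0.2312]
tcp_rot: [0.0, 1.0, -0.0, 0.0]
contact_force: [0.6, -0.5, 0.4]
finger_gap: 0.999
grasp_force: 0.0
```

Request:
apply_moves(
  commands=[0, -1, 0, 0, 0, 0, 0, -1, 0, 0, 0, 0, 0, -1, 0, 0, 0, 0, 0, -1, 0, 0, 0, 0, 0, -1, 0, 0, 0, 0, 0, -1, 0.4, 0, 0, 0, 0, 0, 0.8, 0, 0, 0, 0, 0, 0.8, 0, 0, 0, 0, 0, 0, 0, 0, 0, 0, 0, 0, 0, 0, 0],
)

```text
time_s: 4.85
ee_pos: [0.455, -0.2481, 0.1324]
tcp_rot: [0.0, 1.0, -0.0, 0.001]
contact_force: [0.7, -0.2, -0.0]
finger_gap: 1.003
grasp_force: 0.0
```

```bash
python3 - <<'E'
from h import *; from fit import proj
a=snap("top","t1"); b=snap("scene","s1")
for c in("top","scene"):
    for n in("mixing_cup","white_tile"):
        for d in env.place_of(n,c)[:2]: print(c,n,np.round(d["at"],1),round(d["conf"],2),ray(c,d["at"],.006 if n[0]=="m" else 0).round(4))
    print(c,"tcp",proj(c,env.observe()["ee_pos"][None]).round(1),"rim ctr",proj(c,np.array([[.4647,-.2595,.048],[.4647,-.261,.006]])).round(1))
t=cv2.imread("pics/top0.png")[215:315,430:530]; s=cv2.imread("pics/s1.png")[90:190,180:300]
cv2.imwrite("pics/c1.png",np.hstack([cv2.resize(t,(350,350),interpolation=2),cv2.resize(s,(420,350),interpolation=2)]))
E
```

```text
top mixing_cup [473.5 265.3] 0.48 [ 0.4599 -0.2551  0.006 ]
top mixing_cup [408.4 166.8] 0.25 [ 0.646  -0.1441  0.006 ]
top white_tile [476.7 265.8] 0.74 [ 0.4591 -0.2626  0.    ]
top tcp [[492.3 265.6]] rim ctr [[482.8 261.7]
 [476.6 262.6]]
scene mixing_cup [240.7 144.3] 0.58 [ 0.4777 -0.2428  0.006 ]
scene white_tile [238.9 139. ] 0.7 [ 0.4596 -0.2666  0.    ]
scene tcp [[240.   93.1]] rim ctr [[237.3 124.6]
 [238.9 138.9]]
```

View pics/c1.png

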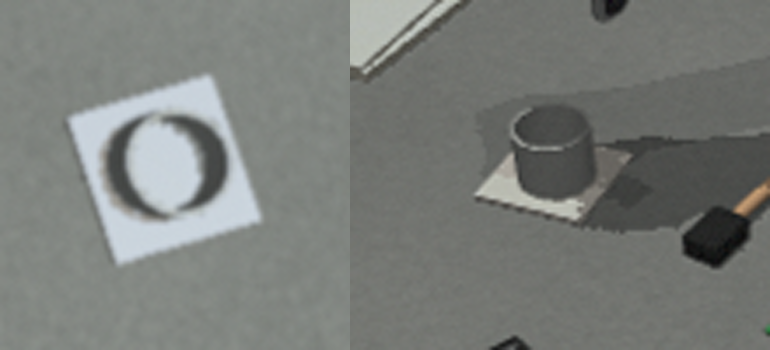

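The cup rim shows at about (480,262) in the top image, which puts the cup near (0.463, −0.256). Descending around it now.

Request:
apply_moves(
  commands=[-0.16, -0.16, 0.3, 0, 0, 0, 0, 0, 0.5, 0, 0, 0, 0, 0, 0.5, 0, 0, 0, 0, 0, 0.5, 0, 0, 0, 0, 0, 0.4, 0, 0, 0, 0, 0, 0.25, 0, 0, 0, 0, 0, 0, 0, 0, 0, 0, 0, 0, 0, 0, 0, 0, 0, 0, 0, 0, 0, 0, 0, 0, 0, 0, 0],
)

```text
time_s: 6.4
ee_pos: [0.4626, -0.2558, 0.0093]
tcp_rot: [0.0, 1.0, -0.0, 0.001]
contact_force: [-0.9, 0.5, -0.1]
finger_gap: 1.002
grasp_force: 0.0
```

Request:
apply_moves(
  commands=[0, 0, 0, 0, 0, 0, 0, 0, 0, 0, 0, 0, 0, 0, 0, 0, 0, 0, 0, 0, 0, 0, 0, 0, 0, 0, 0, 0, 0, 0, 0, 0, 0, 0, 0, 0, 0, 0, 0, 0, 0, 0, 0, 0, 0, 0, 0, 0, 0, 0, 0, 0, 0, 0, 0, 0, 0, 0, 0, 0],
  gripper=0,
)

```text
time_s: 7.65
ee_pos: [0.4624, -0.2557, 0.0094]
tcp_rot: [0.0, 1.0, 0.0, 0.0]
contact_force: [-1.8, 0.8, 6.7]
finger_gap: 0.628
grasp_force: 62.4
```

Request:
apply_moves(
  commands=[0, 0, -0.3, 0, 0, 0, 0, 0, -0.7, 0, 0, 0, 0, 0, -0.6, 0, 0, 0, -0.65, 0.38, 0, 0, 0, 0, -0.8, 0.5, 0, 0, 0, 0, -0.8, 0.5, 0, 0, 0, 0, -0.8, 0.5, 0, 0, 0, 0, -0.6, 0.5, 0, 0, 0, 0, 0, 0, 0, 0, 0, 0, 0, 0, 0, 0, 0, 0],
)

```text
time_s: 8.9
ee_pos: [0.6441, -0.1372, 0.089]
tcp_rot: [0.0, 1.0, -0.0, -0.0]
contact_force: [1.1, 0.0, -0.5]
finger_gap: 0.628
grasp_force: 63.2
```

```bash
python3 - <<'E'
from h import *; from fit import proj
s=env.observe(); print(s["ee_pos"],s["finger_gap"],s["grasp_force"])
a=snap("top","t2"); b=snap("scene","s2")
cv2.imwrite("pics/c2.png",cv2.resize(b[120:260,160:320][:,:,::-1],(640,560),interpolation=2))
E
```

```text
[ 0.64407183 -0.13719297  0.08902529] 0.6280401681076219 63.1965172290802
```

View pics/c2.png

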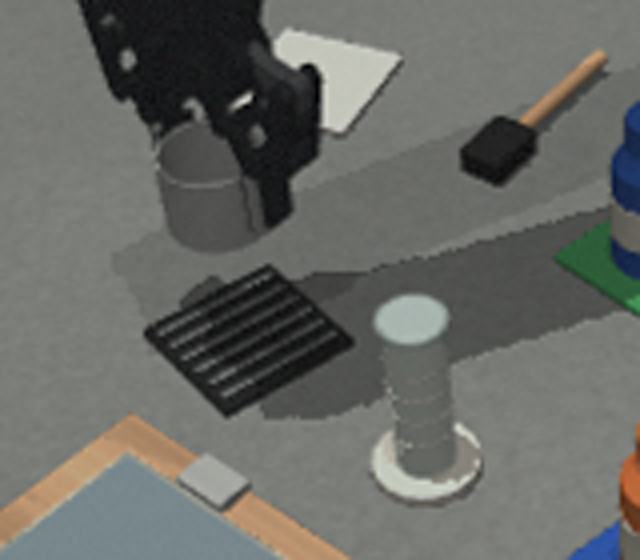

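The cup is held level above the black mat (crop centre ~(250,340)), and the white tile is free. Lowering.

Request:
apply_moves(
  commands=[-0.02, 0.02, 0.3, 0, 0, 0, 0, 0, 0.4, 0, 0, 0, 0, 0, 0.4, 0, 0, 0, 0, 0, 0.25, 0, 0, 0, 0, 0, 0.12, 0, 0, 0, 0, 0, 0.06, 0, 0, 0, 0, 0, 0.04, 0, 0, 0, 0, 0, 0, 0, 0, 0, 0, 0, 0, 0, 0, 0, 0, 0, 0, 0, 0, 0],
)

```text
time_s: 10.25
ee_pos: [0.6459, -0.1357, 0.0106]
tcp_rot: [0.0, 1.0, -0.0, 0.0]
contact_force: [0.3, -0.2, -0.5]
finger_gap: 0.627
grasp_force: 63.2
```

Request:
apply_moves(
  commands=[0, 0, 0, 0, 0, 0, 0, 0, 0, 0, 0, 0, 0, 0, 0, 0, 0, 0, 0, 0, 0, 0, 0, 0, 0, 0, 0, 0, 0, 0, 0, 0, 0, 0, 0, 0, 0, 0, -0.2, 0, 0, 0, 0, 0, -0.6, 0, 0, 0, 0, 0, -0.9, 0, 0, 0, 0, 0, -1, 0, 0, 0],
  gripper=1,
)

```text
time_s: 11.5
ee_pos: [0.6454, -0.1357, 0.1469]
tcp_rot: [0.0, 1.0, -0.0, -0.0]
contact_force: [1.2, -0.5, 0.5]
finger_gap: 0.997
grasp_force: 0.0
```

Request:
apply_moves(
  commands=[0.4, 0.3, -0.2, 0, 0, 0, 0.7, 0.53, 0, 0, 0, 0, 0.7, 0.53, 0, 0, 0, 0, 0.7, 0.53, 0, 0, 0, 0, 0.7, 0.53, 0, 0, 0, 0, 0.28, 0.23, 0, 0, 0, 0, 0, 0, 0, 0, 0, 0, 0, 0, 0, 0, 0, 0, 0, 0, 0, 0, 0, 0, 0, 0, 0, 0, 0, 0],
)

```text
time_s: 12.75
ee_pos: [0.4722, -0.0039, 0.1552]
tcp_rot: [0.001, 1.0, -0.0, 0.0]
contact_force: [-0.0, 0.1, -0.4]
finger_gap: 1.0
grasp_force: 0.0
```

```bash
python3 - <<'E'
from h import *; from fit import proj
s=env.observe(); print(s["ee_pos"])
a=snap("top","t3"); b=snap("scene","s3")
for c in("top","scene"):
    for n in("mixing_cup","drain_mat","white_tile","blue_bottle","green_mat"):
        for d in env.place_of(n,c)[:1]: print(c,n,np.round(d["at"],1),round(d["conf"],2),ray(c,d["at"],.006 if n in("mixing_cup","blue_bottle") else 0).round(4))
cv2.imwrite("pics/c3.png",np.hstack([cv2.resize(a[130:210,365:445][:,:,::-1],(400,400),interpolation=2),cv2.resize(b[130:230,270:370][:,:,::-1],(400,400),interpolation=2)]))
E
```

```text
[ 0.47224407 -0.00391728  0.15516717]
top mixing_cup [403.8 163.8] 0.92 [ 0.652  -0.1357  0.006 ]
top drain_mat [407.5 169.6] 0.89 [ 0.642  -0.1432  0.    ]
top white_tile [477.2 263.1] 0.87 [ 0.464  -0.2638  0.    ]
scene mixing_cup [222.9 205.9] 0.86 [ 0.6526 -0.1294  0.006 ]
scene drain_mat [219.7 203.9] 0.91 [ 0.6483 -0.144   0.    ]
scene white_tile [237.1 144.8] 0.64 [ 0.4789 -0.2543  0.    ]
scene blue_bottle [320.  179.9] 0.92 [ 0.4684 -0.0164  0.006 ]
scene green_mat [324.5 184.9] 0.79 [ 0.4703 -0.0028  0.    ]
```

View pics/c3.png

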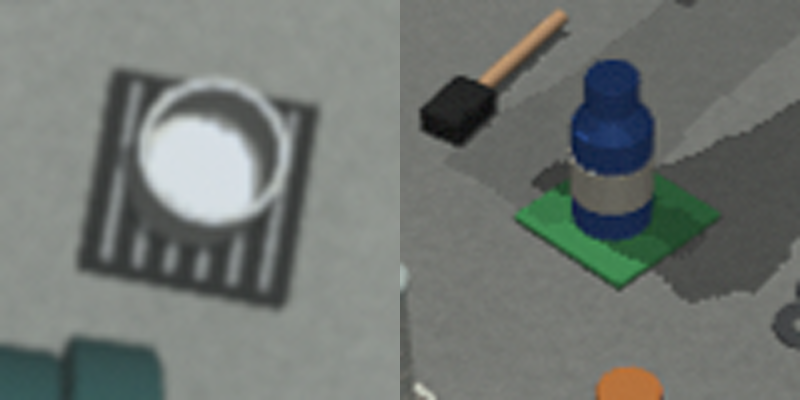

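```bash
python3 - <<'E'
from h import *; from fit import *
print("cup",ray("top",(408,160.3),.048),"mat",ray("top",(405,167.6),.006))
for c in ("top","scene"): print(c,[h.round(1).tolist() for h in []],proj(c,np.array([[.4718,-.0033,.101],[.4718,-.0033,.006],[.472,-.004,.155]])).round(1))
E
```

```text
cup [ 0.64833603 -0.13680297  0.048     ] mat [ 0.64456652 -0.13766718  0.006     ]
top [] [[336.4 258.2]
 [335.5 260.7]
 [337.5 256.4]]
scene [] [[324.1 148.3]
 [323.9 183.1]
 [323.9 126.3]]
```

The cup sits about 4 mm from the mat centre, and the blue bottle's cap matches its estimate. Descending on the blue bottle.

Request:
apply_moves(
  commands=[0, 0, 0.4, 0, 0, 0, 0, 0, 0.5, 0, 0, 0, 0, 0, 0.5, 0, 0, 0, 0, 0, 0.4, 0, 0, 0, 0, 0, 0.35, 0, 0, 0, 0, 0, 0.23, 0, 0, 0, 0, 0, 0, 0, 0, 0, 0, 0, 0, 0, 0, 0, 0, 0, 0, 0, 0, 0, 0, 0, 0, 0, 0, 0],
)

```text
time_s: 14.6
ee_pos: [0.4721, -0.0031, 0.0367]
tcp_rot: [0.0, 1.0, 0.0, 0.0]
contact_force: [-0.1, 0.0, -0.4]
finger_gap: 1.0
grasp_force: 0.0
```

Request:
apply_moves(
  commands=[0, 0, 0, 0, 0, 0, 0, 0, 0, 0, 0, 0, 0, 0, 0, 0, 0, 0, 0, 0, 0, 0, 0, 0, 0, 0, 0, 0, 0, 0, 0, 0, 0, 0, 0, 0, 0, 0, 0, 0, 0, 0, 0, 0, 0, 0, 0, 0, 0, 0, -0.1, 0, 0, 0, 0, 0, -0.4, 0, 0, 0],
  gripper=0,
)

```text
time_s: 15.85
ee_pos: [0.4708, -0.0033, 0.0609]
tcp_rot: [0.0, 1.0, -0.0, -0.001]
contact_force: [-0.0, -0.5, -0.3]
finger_gap: 0.502
grasp_force: 61.0
```

Request:
apply_moves(
  commands=[0, 0, -0.4, 0, 0, 0, 0, -0.3, -0.4, 0, 0, 0, 0, -0.7, -0.2, 0, 0, 0, 0.04, -0.8, 0, 0, 0, 0, 0.04, -0.9, 0, 0, 0, 0, 0.04, -0.9, 0, 0, 0, 0, 0, -0.8, 0, 0, 0, 0, 0, -0.5, 0, 0, 0, 0, 0, -0.25, 0, 0, 0, 0, 0, 0, 0, 0, 0, 0],
)

```text
time_s: 17.1
ee_pos: [0.4655, -0.2608, 0.1112]
tcp_rot: [0.001, 1.0, 0.0, -0.0]
contact_force: [0.3, 0.8, -1.5]
finger_gap: 0.502
grasp_force: 61.0
```

Request:
apply_moves(
  commands=[0, 0, 0.2, 0, 0, 0, 0, 0, 0.35, 0, 0, 0, 0, 0, 0.35, 0, 0, 0, 0, 0, 0.25, 0, 0, 0, 0, 0, 0.15, 0, 0, 0, 0, 0, 0.05, 0, 0, 0, 0, 0, 0, 0, 0, 0, 0, 0, 0, 0, 0, 0, 0, 0, 0, 0, 0, 0, 0, 0, 0, 0, 0, 0],
)

```text
time_s: 18.35
ee_pos: [0.4659, -0.2607, 0.044]
tcp_rot: [0.0, 1.0, -0.0, 0.0]
contact_force: [0.2, 0.3, -1.1]
finger_gap: 0.498
grasp_force: 61.0
```

```bash
python3 - <<'E'
from h import *
b=snap("scene","s4")
cv2.imwrite("pics/c4.png",cv2.resize(b[80:180,180:300][:,:,::-1],(600,500),interpolation=2))
E
```

```text
(no output)
```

View pics/c4.png

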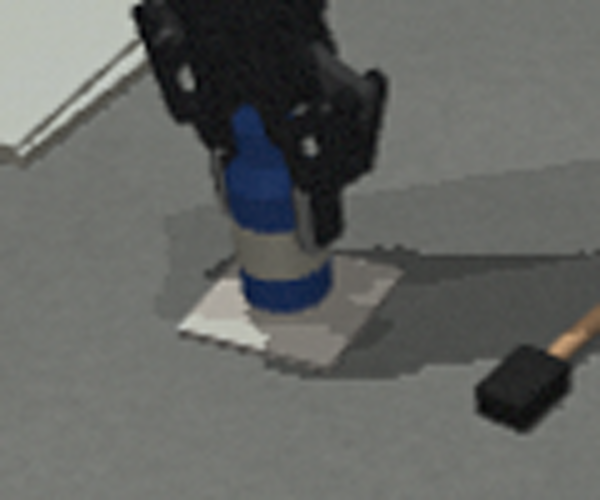

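The blue bottle hangs just above the tile, leaning slightly in the grip with the cap toward +x. I'll touch down slowly and let it square itself before releasing.

Request:
apply_moves(
  commands=[0, 0, 0.03, 0, 0, 0, 0, 0, 0.03, 0, 0, 0, 0, 0, 0.02, 0, 0, 0, 0, 0, 0.02, 0, 0, 0, 0, 0, 0.02, 0, 0, 0, 0, 0, 0.01, 0, 0, 0, 0, 0, 0.01, 0, 0, 0, 0, 0, 0, 0, 0, 0, 0, 0, 0, 0, 0, 0, 0, 0, 0, 0, 0, 0],
)

```text
time_s: 19.65
ee_pos: [0.4657, -0.2607, 0.0368]
tcp_rot: [0.0, 1.0, 0.0, 0.0]
contact_force: [0.0, -0.1, -1.1]
finger_gap: 0.501
grasp_force: 61.1
```

```bash
python3 - <<'E'
from h import *
b=snap("scene","s5")
cv2.imwrite("pics/c5.png",cv2.resize(b[80:180,180:300][:,:,::-1],(600,500),interpolation=2))
E
```

```text
(no output)
```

View pics/c5.png

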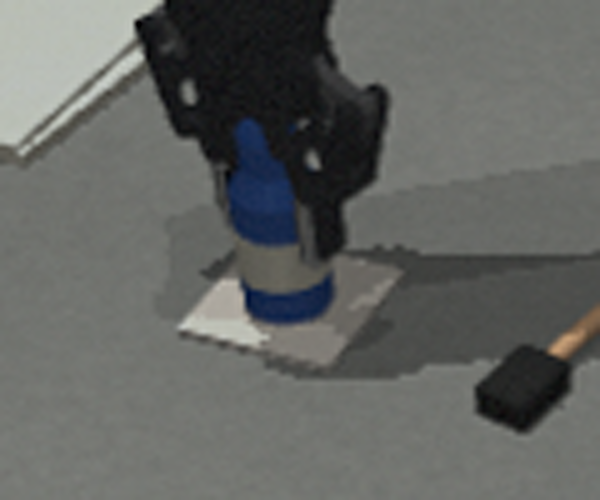

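Request:
apply_moves(
  commands=[0, 0, 0.01, 0, 0, 0, 0, 0, 0.01, 0, 0, 0, 0, 0, 0.01, 0, 0, 0, 0, 0, 0.01, 0, 0, 0, 0, 0, 0, 0, 0, 0, 0, 0, 0, 0, 0, 0, 0, 0, 0, 0, 0, 0, 0, 0, 0, 0, 0, 0, 0, 0, 0, 0, 0, 0, 0, 0, 0, 0, 0, 0],
)

```text
time_s: 20.95
ee_pos: [0.4659, -0.2608, 0.0366]
tcp_rot: [0.0, 1.0, 0.001, 0.001]
contact_force: [-5.1, 3.3, 18.6]
finger_gap: 0.498
grasp_force: 63.1
```

Request:
apply_moves(
  commands=[0, 0, -0.01, 0, 0, 0, 0, 0, 0, 0, 0, 0, 0, 0, 0, 0, 0, 0, 0, 0, 0, 0, 0, 0, 0, 0, 0, 0, 0, 0, 0, 0, 0, 0, 0, 0, 0, 0, -0.2, 0, 0, 0, 0, 0, -0.6, 0, 0, 0, 0, 0, -0.9, 0, 0, 0, 0, 0, -0.9, 0, 0, 0],
  gripper=1,
)

```text
time_s: 22.2
ee_pos: [0.4655, -0.2607, 0.1671]
tcp_rot: [0.0, 1.0, -0.0, -0.0]
contact_force: [0.4, 0.0, -0.6]
finger_gap: 0.999
grasp_force: 0.0
```

```bash
python3 - <<'E'
from h import *
b=snap("scene","s6"); a=snap("top","t6")
cv2.imwrite("pics/c6.png",np.hstack([cv2.resize(b[80:180,180:280][:,:,::-1],(400,400),interpolation=2),cv2.resize(b[160:260,370:470][:,:,::-1],(400,400),interpolation=2)]))
E
```

```text
(no output)
```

View pics/c6.png

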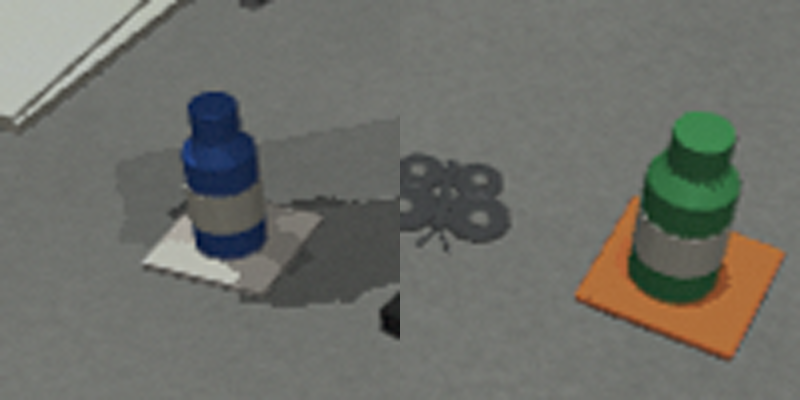

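Blue stands upright on the white tile. Next I'll pinpoint the green bottle by its cap (scene pixel ~(445.8,193)).

```bash
python3 - <<'E'
from h import *; from fit import *
print(ray("scene",(445.8,193),.101))
for n in ("top0","t6"):
    im=cv2.imread(f"pics/{n}.png")[:,:,::-1].copy()
    h,s,v=cv2.split(cv2.cvtColor(im,cv2.COLOR_RGB2HSV).astype(int))
    for k,(x,y),hh in(("g",(187,278),68),("o",(260,165),10)):
        M=(abs(h-hh)<18)&(s>100); B=np.zeros_like(M);B[y-22:y+22,x-22:x+26]=1; M&=B
        V=v[M]; C=M&(v>np.percentile(V,70)); p=np.argwhere(C)[:,::-1]
        c,r=cv2.minEnclosingCircle(p.astype(np.float32)); print(n,k,np.round(c,1),round(r,1),C.sum(),np.median(p,0),ray("top",np.median(p,0),.101).round(4))
E
```

```text
[0.4467637  0.25504295 0.101     ]
top0 g [180.2 277.4] 7.0 139 [181. 277.] [0.4445 0.253  0.101 ]
top0 o [258.1 161.6] 10.6 111 [256. 158.] [0.6438 0.1307 0.101 ]
t6 g [180.  277.5] 7.2 149 [180. 277.] [0.4445 0.2546 0.101 ]
t6 o [258.1 161.7] 10.6 129 [256. 158.] [0.6438 0.1307 0.101 ]
```

Request:
apply_moves(
  commands=[0, 0.6, 0, 0, 0, 0, 0, 1, 0, 0, 0, 0, 0, 1, 0, 0, 0, 0, 0, 1, 0, 0, 0, 0, 0, 1, 0, 0, 0, 0, 0, 1, 0, 0, 0, 0, 0, 1, 0, 0, 0, 0, 0, 1, 0, 0, 0, 0, 0, 1, 0, 0, 0, 0, 0, 1, 0, 0, 0, 0],
)

```text
time_s: 23.55
ee_pos: [0.4654, 0.2209, 0.1654]
tcp_rot: [0.0, 1.0, 0.0, 0.0]
contact_force: [0.6, -0.2, -0.1]
finger_gap: 0.999
grasp_force: 0.0
```

Request:
apply_moves(
  commands=[0.2, 0.35, 0, 0, 0, 0, 0.2, 0.35, 0.2, 0, 0, 0, 0, 0, 0.4, 0, 0, 0, 0, 0, 0.45, 0, 0, 0, 0, 0, 0.45, 0, 0, 0, 0, 0, 0.45, 0, 0, 0, 0, 0, 0.35, 0, 0, 0, 0, 0, 0.25, 0, 0, 0, 0, 0, 0.1, 0, 0, 0, 0, 0, 0, 0, 0, 0],
)

```text
time_s: 24.8
ee_pos: [0.4459, 0.2543, 0.0328]
tcp_rot: [0.0, 1.0, 0.0, 0.0]
contact_force: [-0.5, -0.6, -0.1]
finger_gap: 1.002
grasp_force: 0.0
```

Request:
apply_moves(
  commands=[0, 0, 0, 0, 0, 0, 0, 0, 0, 0, 0, 0, 0, 0, 0, 0, 0, 0, 0, 0, 0, 0, 0, 0, 0, 0, 0, 0, 0, 0, 0, 0, 0, 0, 0, 0, 0, 0, 0, 0, 0, 0, 0, 0, 0, 0, 0, 0, 0, 0, 0, 0, 0, 0, 0, 0, 0, 0, 0, 0],
  gripper=0,
)

```text
time_s: 26.05
ee_pos: [0.4461, 0.2547, 0.0336]
tcp_rot: [0.0, 1.0, 0.0, 0.0]
contact_force: [-1.5, 0.1, 5.9]
finger_gap: 0.498
grasp_force: 60.3
```

Request:
apply_moves(
  commands=[0, 0, -0.2, 0, 0, 0, 0, 0, -0.4, 0, 0, 0, -0.06, -0.3, -0.4, 0, 0, 0, -0.1, -0.7, -0.2, 0, 0, 0, -0.1, -0.9, 0, 0, 0, 0, -0.1, -1, 0, 0, 0, 0, -0.1, -0.9, 0, 0, 0, 0, 0, -0.8, 0, 0, 0, 0, 0, -0.4, 0, 0, 0, 0, 0, -0.15, 0, 0, 0, 0],
)

```text
time_s: 27.3
ee_pos: [0.4687, -0.0044, 0.0932]
tcp_rot: [0.001, 1.0, -0.0, 0.0]
contact_force: [-0.4, 0.2, -1.5]
finger_gap: 0.497
grasp_force: 61.1
```

Request:
apply_moves(
  commands=[0, 0, 0.1, 0, 0, 0, 0, 0, 0.25, 0, 0, 0, 0, 0, 0.3, 0, 0, 0, 0, 0, 0.25, 0, 0, 0, 0, 0, 0.12, 0, 0, 0, 0, 0, 0.04, 0, 0, 0, 0, 0, 0, 0, 0, 0, 0, 0, 0, 0, 0, 0, 0, 0, 0, 0, 0, 0, 0, 0, 0, 0, 0, 0],
)

```text
time_s: 28.55
ee_pos: [0.4689, -0.0031, 0.04]
tcp_rot: [0.0, 1.0, 0.0, 0.0]
contact_force: [-0.6, -0.5, -1.6]
finger_gap: 0.506
grasp_force: 61.0
```

```bash
python3 - <<'E'
from h import *
b=snap("scene","s7")
cv2.imwrite("pics/c7.png",cv2.resize(b[110:220,265:385][:,:,::-1],(600,550),interpolation=2))
E
```

```text
(no output)
```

View pics/c7.png

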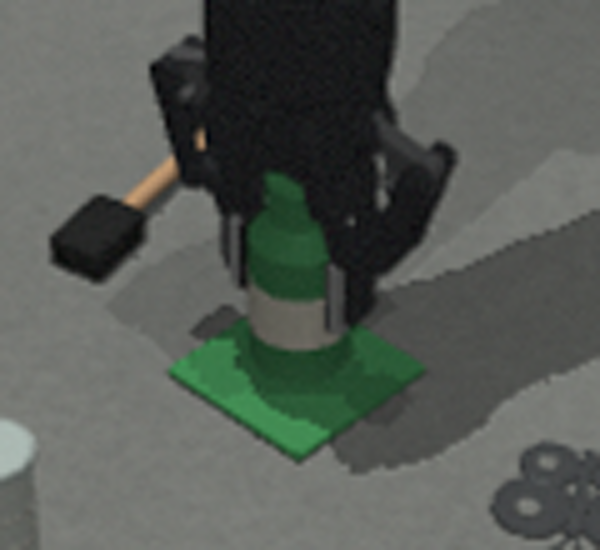

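Request:
apply_moves(
  commands=[0, 0, 0.03, 0, 0, 0, 0, 0, 0.03, 0, 0, 0, 0, 0, 0.02, 0, 0, 0, 0, 0, 0.02, 0, 0, 0, 0, 0, 0.02, 0, 0, 0, 0, 0, 0.01, 0, 0, 0, 0, 0, 0.01, 0, 0, 0, 0, 0, 0, 0, 0, 0, 0, 0, 0, 0, 0, 0, 0, 0, 0, 0, 0, 0],
)

```text
time_s: 29.85
ee_pos: [0.4688, -0.0032, 0.0336]
tcp_rot: [0.0, 1.0, 0.0, 0.0]
contact_force: [-3.1, -0.3, 10.9]
finger_gap: 0.506
grasp_force: 62.3
```

Contact is made at 11 N. Releasing, then heading to the orange bottle at (0.644, 0.130).

Request:
apply_moves(
  commands=[0, 0, 0, 0, 0, 0, 0, 0, 0, 0, 0, 0, 0, 0, 0, 0, 0, 0, 0, 0, 0, 0, 0, 0, 0, 0, 0, 0, 0, 0, 0, 0, 0, 0, 0, 0, 0, 0, -0.2, 0, 0, 0, 0, 0, -0.6, 0, 0, 0, 0, 0, -0.9, 0, 0, 0, 0, 0, -0.9, 0, 0, 0],
  gripper=1,
)

```text
time_s: 31.1
ee_pos: [0.4685, -0.0033, 0.1646]
tcp_rot: [0.0, 1.0, -0.0, 0.0]
contact_force: [0.3, 0.1, -0.6]
finger_gap: 1.002
grasp_force: 0.0
```

Request:
apply_moves(
  commands=[-0.4, 0.3, -0.1, 0, 0, 0, -0.7, 0.5, 0, 0, 0, 0, -0.7, 0.5, 0, 0, 0, 0, -0.7, 0.5, 0, 0, 0, 0, -0.6, 0.5, 0, 0, 0, 0, -0.4, 0.36, 0, 0, 0, 0, 0, 0, 0, 0, 0, 0, 0, 0, 0, 0, 0, 0, 0, 0, 0, 0, 0, 0, 0, 0, 0, 0, 0, 0],
)

```text
time_s: 32.35
ee_pos: [0.6434, 0.1291, 0.1682]
tcp_rot: [0.001, 1.0, 0.0, 0.0]
contact_force: [-0.4, -0.1, -0.1]
finger_gap: 0.999
grasp_force: 0.0
```

```bash
python3 - <<'E'
from h import *
s=env.observe(); print(s["ee_pos"])
b=snap("scene","s8"); a=snap("top","t8")
cv2.imwrite("pics/c8.png",np.hstack([cv2.resize(b[120:220,270:370][:,:,::-1],(400,400),interpolation=2),cv2.resize(b[200:300,275:375][:,:,::-1],(400,400),interpolation=2)]))
E
```

```text
[0.64344947 0.12911777 0.16817755]
```

View pics/c8.png

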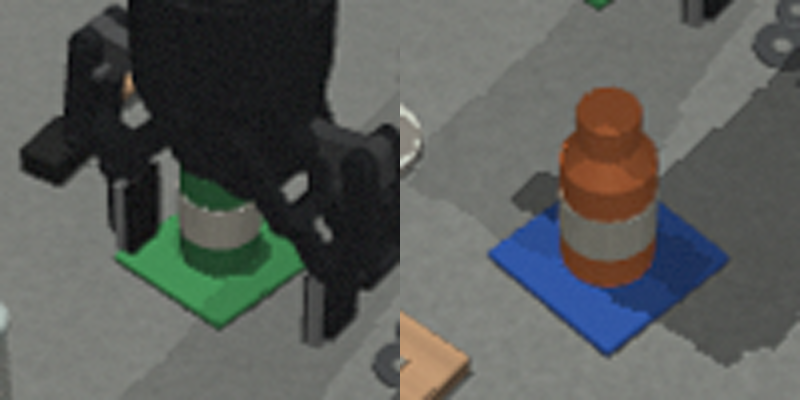

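Green stands upright on its mat (left crop). Orange is undisturbed, with its cap at scene (327,228). Descending on orange.

Request:
apply_moves(
  commands=[0, 0, 0.25, 0, 0, 0, 0, 0, 0.4, 0, 0, 0, 0, 0, 0.45, 0, 0, 0, 0, 0, 0.45, 0, 0, 0, 0, 0, 0.45, 0, 0, 0, 0, 0, 0.35, 0, 0, 0, 0, 0, 0.25, 0, 0, 0, 0, 0, 0.1, 0, 0, 0, 0, 0, 0, 0, 0, 0, 0, 0, 0, 0, 0, 0],
)

```text
time_s: 33.7
ee_pos: [0.6444, 0.1299, 0.0336]
tcp_rot: [0.0, 1.0, 0.0, 0.001]
contact_force: [0.6, -0.1, 0.4]
finger_gap: 0.999
grasp_force: 0.0
```

Request:
apply_moves(
  commands=[0, 0, 0, 0, 0, 0, 0, 0, 0, 0, 0, 0, 0, 0, 0, 0, 0, 0, 0, 0, 0, 0, 0, 0, 0, 0, 0, 0, 0, 0, 0, 0, 0, 0, 0, 0, 0, 0, 0, 0, 0, 0, 0, 0, 0, 0, 0, 0, 0, 0, 0, 0, 0, 0, 0, 0, 0, 0, 0, 0],
  gripper=0,
)

```text
time_s: 34.95
ee_pos: [0.6443, 0.13, 0.0334]
tcp_rot: [-0.0, 1.0, 0.0, 0.001]
contact_force: [-0.4, -0.2, 5.4]
finger_gap: 0.503
grasp_force: 61.3
```

Request:
apply_moves(
  commands=[0, 0, -0.2, 0, 0, 0, 0, 0, -0.4, 0, 0, 0, 0.2, 0.1, -0.4, 0, 0, 0, 0.5, 0.3, -0.2, 0, 0, 0, 0.75, 0.5, 0, 0, 0, 0, 0.8, 0.5, 0, 0, 0, 0, 0.8, 0.5, 0, 0, 0, 0, 0.6, 0.4, 0, 0, 0, 0, 0.3, 0.19, 0, 0, 0, 0, 0.1, 0.05, 0, 0, 0, 0],
)

```text
time_s: 36.2
ee_pos: [0.4414, 0.2574, 0.0935]
tcp_rot: [-0.0, 1.0, 0.0, 0.001]
contact_force: [0.3, 0.0, -0.4]
finger_gap: 0.5
grasp_force: 60.8
```

Request:
apply_moves(
  commands=[0, 0, 0.1, 0, 0, 0, 0, 0, 0.25, 0, 0, 0, 0, 0, 0.3, 0, 0, 0, 0, 0, 0.25, 0, 0, 0, 0, 0, 0.12, 0, 0, 0, 0, 0, 0.04, 0, 0, 0, 0, 0, 0, 0, 0, 0, 0, 0, 0, 0, 0, 0, 0, 0, 0, 0, 0, 0, 0, 0, 0, 0, 0, 0],
)

```text
time_s: 37.45
ee_pos: [0.4414, 0.257, 0.04]
tcp_rot: [0.0, 1.0, 0.0, 0.0]
contact_force: [-0.9, 0.3, -0.7]
finger_gap: 0.496
grasp_force: 60.8
```

```bash
python3 - <<'E'
from h import *
b=snap("scene","s9")
cv2.imwrite("pics/c9.png",cv2.resize(b[150:260,380:500][:,:,::-1],(600,550),interpolation=2))
E
```

```text
(no output)
```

View pics/c9.png

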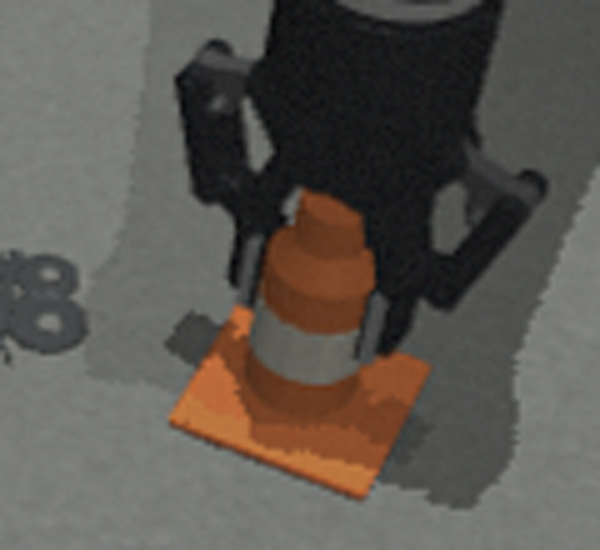

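Orange hangs upright over the middle of the orange mat. Lowering slowly.

Request:
apply_moves(
  commands=[0, 0, 0.03, 0, 0, 0, 0, 0, 0.03, 0, 0, 0, 0, 0, 0.02, 0, 0, 0, 0, 0, 0.02, 0, 0, 0, 0, 0, 0.02, 0, 0, 0, 0, 0, 0.01, 0, 0, 0, 0, 0, 0.01, 0, 0, 0, 0, 0, 0, 0, 0, 0, 0, 0, 0, 0, 0, 0, 0, 0, 0, 0, 0, 0],
)

```text
time_s: 38.75
ee_pos: [0.4413, 0.2568, 0.0333]
tcp_rot: [0.0, 1.0, 0.0, -0.0]
contact_force: [-1.0, -1.4, 5.6]
finger_gap: 0.495
grasp_force: 61.7
```

Request:
apply_moves(
  commands=[0, 0, 0, 0, 0, 0, 0, 0, 0, 0, 0, 0, 0, 0, 0, 0, 0, 0, 0, 0, 0, 0, 0, 0, 0, 0, 0, 0, 0, 0, 0, 0, 0, 0, 0, 0, 0, 0, -0.2, 0, 0, 0, 0, 0, -0.6, 0, 0, 0, 0, 0, -0.9, 0, 0, 0, 0, 0, -0.9, 0, 0, 0],
  gripper=1,
)

```text
time_s: 40.0
ee_pos: [0.4412, 0.2566, 0.1646]
tcp_rot: [0.0, 1.0, -0.0, 0.0]
contact_force: [0.5, 0.7, 0.3]
finger_gap: 0.997
grasp_force: 0.0
```

```bash
python3 - <<'E'
from h import *; from fit import *
print(ray("scene",(233.25,106.75),.101))
im=snap("top","t10"); snap("scene","s10")
print(fit("top","blue_bottle",(.465,-.261),im))
for c in("top","scene"):
    for d in env.place_of("blue_bottle",c)[:2]: print(c,np.round(d["at"],1),round(d["conf"],2),ray(c,d["at"],.006).round(4))
E
```

```text
[ 0.47087811 -0.25803049  0.101     ]
(array([ 0.46674184, -0.26067959]), np.float64(0.6606752524838232))
top [476.6 258.9] 0.96 [ 0.4714 -0.2615  0.006 ]
scene [237.2 140.1] 0.65 [ 0.4707 -0.2609  0.006 ]
```

Request:
apply_moves(
  commands=[-0.1, -1, -0.1, 0, 0, 0, -0.1, -1, 0, 0, 0, 0, -0.1, -1, 0, 0, 0, 0, -0.1, -1, 0, 0, 0, 0, -0.1, -1, 0, 0, 0, 0, 0, -1, 0, 0, 0, 0, 0, -1, 0, 0, 0, 0, 0, -1, 0, 0, 0, 0, 0, -1, 0, 0, 0, 0, 0, -0.7, 0, 0, 0, 0],
)

```text
time_s: 41.45
ee_pos: [0.4649, -0.2303, 0.1667]
tcp_rot: [0.001, 1.0, -0.0, -0.001]
contact_force: [1.3, 0.6, 0.1]
finger_gap: 1.002
grasp_force: 0.0
```

Request:
apply_moves(
  commands=[-0.07, -0.3, 0, 0, 0, 0, 0, -0.33, 0.2, 0, 0, 0, 0, 0, 0.4, 0, 0, 0, 0, 0, 0.45, 0, 0, 0, 0, 0, 0.45, 0, 0, 0, 0, 0, 0.45, 0, 0, 0, 0, 0, 0.35, 0, 0, 0, 0, 0, 0.25, 0, 0, 0, 0, 0, 0.1, 0, 0, 0, 0, 0, 0, 0, 0, 0],
)

```text
time_s: 42.7
ee_pos: [0.4698, -0.2597, 0.0353]
tcp_rot: [0.0, 1.0, 0.0, -0.0]
contact_force: [0.4, -0.4, 1.4]
finger_gap: 1.0
grasp_force: 0.0
```

Request:
apply_moves(
  commands=[0, 0, 0.04, 0, 0, 0, 0, 0, 0, 0, 0, 0, 0, 0, 0, 0, 0, 0, 0, 0, 0, 0, 0, 0, 0, 0, 0, 0, 0, 0, 0, 0, 0, 0, 0, 0, 0, 0, 0, 0, 0, 0, 0, 0, 0, 0, 0, 0, 0, 0, 0, 0, 0, 0, 0, 0, 0, 0, 0, 0],
  gripper=0,
)

```text
time_s: 43.95
ee_pos: [0.4701, -0.2599, 0.034]
tcp_rot: [0.0, 1.0, -0.0, 0.001]
contact_force: [-1.2, 0.8, 6.4]
finger_gap: 0.5
grasp_force: 60.8
```

Request:
apply_moves(
  commands=[0, 0, -0.2, 0, 0, 0, 0, 0, -0.4, 0, 0, 0, 0, 0, -0.6, 0, 0, 0, 0, 0, -0.7, 0, 0, 0, 0, 0, -0.5, 0, 0, 0, 0, 0.3, -0.3, 0, 0, 0, -0.3, 0.6, -0.1, 0, 0, 0, -0.4, 0.8, 0, 0, 0, 0, -0.4, 0.9, 0, 0, 0, 0, -0.4, 0.9, 0, 0, 0, 0],
)

```text
time_s: 45.2
ee_pos: [0.5453, -0.0834, 0.1747]
tcp_rot: [0.0, 1.0, 0.0, 0.001]
contact_force: [0.9, 0.6, -1.2]
finger_gap: 0.506
grasp_force: 60.9
```

Request:
apply_moves(
  commands=[-0.4, 0.9, 0, 0, 0, 0, -0.4, 0.9, 0, 0, 0, 0, -0.4, 0.9, 0, 0, 0, 0, -0.4, 0.8, 0, 0, 0, 0, -0.3, 0.5, 0, 0, 0, 0, -0.1, 0.3, 0, 0, 0, 0, 0, 0.04, 0, 0, 0, 0, 0, 0, 0, 0, 0, 0, 0, 0, 0, 0, 0, 0, 0, 0, 0, 0, 0, 0],
)

```text
time_s: 46.45
ee_pos: [0.6447, 0.1313, 0.1735]
tcp_rot: [0.001, 1.0, -0.0, 0.0]
contact_force: [0.1, 0.1, -1.5]
finger_gap: 0.502
grasp_force: 60.9
```

Request:
apply_moves(
  commands=[0, 0, 0.2, 0, 0, 0, 0, 0, 0.4, 0, 0, 0, 0, 0, 0.5, 0, 0, 0, 0, 0, 0.5, 0, 0, 0, 0, 0, 0.45, 0, 0, 0, 0, 0, 0.3, 0, 0, 0, 0, 0, 0.2, 0, 0, 0, 0, 0, 0.1, 0, 0, 0, 0, 0, 0, 0, 0, 0, 0, 0, 0, 0, 0, 0],
)

```text
time_s: 47.7
ee_pos: [0.6453, 0.1324, 0.0415]
tcp_rot: [0.0, 1.0, 0.0, 0.001]
contact_force: [0.1, -1.4, -0.5]
finger_gap: 0.5
grasp_force: 60.9
```

```bash
python3 - <<'E'
from h import *
b=snap("scene","s11")
cv2.imwrite("pics/c11.png",cv2.resize(b[190:300,270:390][:,:,::-1],(600,550),interpolation=2))
E
```

```text
(no output)
```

View pics/c11.png

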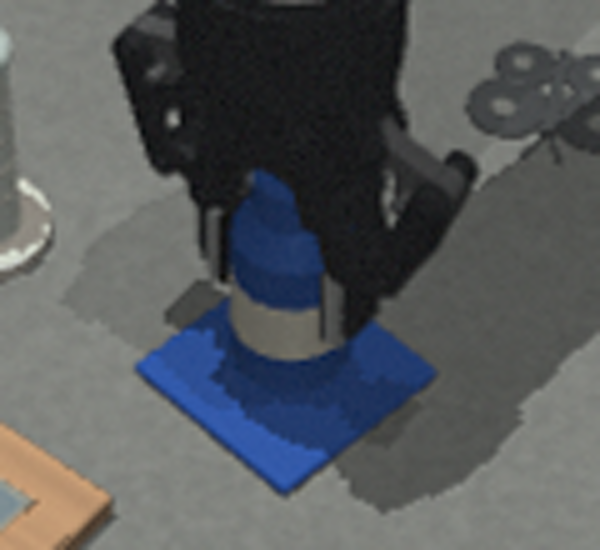

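Blue hangs nearly upright over the middle of the blue mat. Lowering gently.

Request:
apply_moves(
  commands=[0, 0, 0.03, 0, 0, 0, 0, 0, 0.03, 0, 0, 0, 0, 0, 0.02, 0, 0, 0, 0, 0, 0.02, 0, 0, 0, 0, 0, 0.02, 0, 0, 0, 0, 0, 0.01, 0, 0, 0, 0, 0, 0.01, 0, 0, 0, 0, 0, 0, 0, 0, 0, 0, 0, 0, 0, 0, 0, 0, 0, 0, 0, 0, 0],
)

```text
time_s: 49.0
ee_pos: [0.6448, 0.1323, 0.034]
tcp_rot: [0.0, 1.0, 0.0, 0.0]
contact_force: [-0.6, -0.3, 3.3]
finger_gap: 0.5
grasp_force: 61.2
```

Request:
apply_moves(
  commands=[0, 0, 0, 0, 0, 0, 0, 0, 0, 0, 0, 0, 0, 0, 0, 0, 0, 0, 0, 0, 0, 0, 0, 0, 0, 0, 0, 0, 0, 0, 0, 0, 0, 0, 0, 0, 0, 0, -0.2, 0, 0, 0, 0, 0, -0.6, 0, 0, 0, 0, 0, -0.9, 0, 0, 0, 0, 0, -0.9, 0, 0, 0],
  gripper=1,
)

```text
time_s: 50.25
ee_pos: [0.6448, 0.1322, 0.1657]
tcp_rot: [0.0, 1.0, -0.0, 0.0]
contact_force: [0.9, 0.0, -0.5]
finger_gap: 1.003
grasp_force: 0.0
```

Request:
apply_moves(
  commands=[0, 0.5, -0.5, 0, 0, 0, 0, 1, -0.2, 0, 0, 0, 0, 1, 0, 0, 0, 0, 0, 1, 0, 0, 0, 0, 0, 1, 0, 0, 0, 0, 0, 1, 0, 0, 0, 0, 0, 1, 0, 0, 0, 0, 0, 0, 0, 0, 0, 0, 0, 0, 0, 0, 0, 0, 0, 0, 0, 0, 0, 0],
)

```text
time_s: 51.5
ee_pos: [0.6457, 0.4552, 0.1995]
tcp_rot: [0.001, 1.0, -0.0, 0.0]
contact_force: [0.5, 0.6, 0.2]
finger_gap: 0.996
grasp_force: 0.0
```

```bash
python3 - <<'E'
from h import *; from fit import *
s=env.observe(); print(s["ee_pos"],s["time_s"])
b=snap("scene","s12"); a=snap("top","t12")
for n,g in(("blue_bottle",(.645,.132)),("green_bottle",(.469,-.003)),("orange_bottle",(.441,.257))):
    try: print(n,fit("top",n,g,a))
    except Exception as e: print(n,e)
    for c in("top","scene"):
        for d in env.place_of(n,c)[:1]+env.place_of(n.replace("bottle","mat"),c)[:1]: print(c,round(d["conf"],2),ray(c,d["at"],.006).round(4))
cv2.imwrite("pics/c12.png",np.hstack([cv2.resize(a[130:310,150:430][:,:,::-1],(400,257),interpolation=2),cv2.resize(b[100:300,190:490][:,:,::-1],(386,257),interpolation=2)]))
E
```

```text
[0.64573425 0.45515824 0.19947753] 51.5
blue_bottle (array([0.64620694, 0.1367457 ]), np.float64(0.40251280511658794))
top 0.66 [0.6351 0.1309 0.006 ]
top 0.69 [0.6411 0.1309 0.006 ]
scene 0.97 [0.6418 0.1337 0.006 ]
scene 0.37 [ 0.6586 -0.1266  0.006 ]
green_bottle (array([ 0.47664154, -0.01722414]), np.float64(0.29709284674895053))
top 0.67 [ 4.714e-01 -1.000e-04  6.000e-03]
top 0.6 [ 4.738e-01 -1.000e-04  6.000e-03]
scene 0.59 [ 0.4763 -0.003   0.006 ]
scene 0.62 [0.4717 0.0016 0.006 ]
orange_bottle (array([0.4254817 , 0.25344218]), np.float64(0.39718151733585705))
top 0.87 [0.4446 0.2523 0.006 ]
scene 0.9 [0.4461 0.2607 0.006 ]
scene 0.73 [0.4577 0.2588 0.006 ]
```

View pics/c12.png

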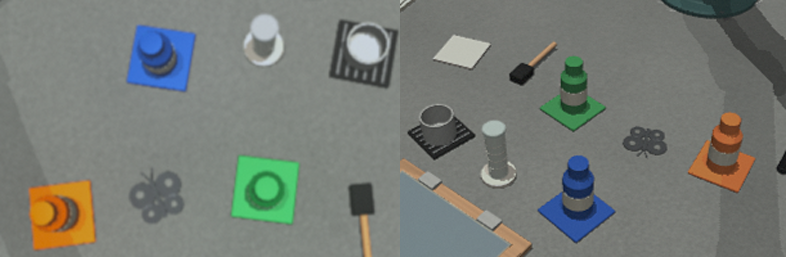

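Each bottle stands upright near the centre of its own coaster, the cup is on the black mat and the cylinder hasn't moved. Handing in.

```bash
python3 -c "
from rig import env
print(env.close_job())"
```

```text
the job is handed in; nothing more can be done
None
```

The job was handed in at about 52 s: in the last pictures the cup stood on the draining mat and each bottle upright within a few millimetres of the centre of its own coaster, with the cylinder where it was; no verdict came back.

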